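# Lock the sliding pantry bin with its linchpin

## Task

Push the dark bin all the way back on its rails so that its forked steel lug stands between the two yellow ears of the lock bracket. The bracket is clamped at a different height each time, so feel for the holes: slide the red-handled linchpin through ears and lug, without forcing it, until its shoulder is against the bracket, its ring still open, then let go of the handle and swing the sprung ring over the pin's end until it snaps shut. Leave the other pantry things standing where they are.

Things in the scene. Friction and masses are not known exactly. Their poses are not given: they have to be found in the camera images.
- rack: Fixed steel rails (18 mm high) that carry the yellow lock bracket on a column. Origin on the work surface under the bin's centre when the bin is fully back. x: along the rails, the way the bin goes home, away from the robot; y: the way the pin is pushed through the bracket; z up. The bracket stands to the -y side.
- lock_mouth (a point): Centre of the near ear's hole on its outer face (looks to rack -y); axes as the rack's. True in x and y; its z is the MIDDLE setting, 60 mm: the bracket is clamped firmly up to 5 mm higher or lower, which is not reported and must be felt. Two upright yellow ears, 5 mm thick, 20 mm wide, 10 mm apart, reach 12 mm above the holes' centres. Holes: square, 12 mm, through.
- lock_far (a point): Centre of the far ear's hole on its outer face, 20 mm along rack +y from lock_mouth; again true in x and y, z for the middle setting. Beyond it 42 mm are free up to the bin's wall (only the lug's arm crosses, below 33 mm height).
- bin (a joint): Slide of the bin in m: 0 = fully back (a firm stop; the lug then stands between the ears), grows as the bin comes out along rack -x; at most 0.10. It stays where it is left; it takes about 3 N to move.
- bin_front (a point): Middle of the bin's outer front wall (the wall towards the robot, looking to rack -x), 13 mm below its rim. The bin is an open dark plastic box with packets in it, 180 mm long (rack x), 130 mm wide, its rim 93 mm above the work surface.
- linchpin: The linchpin, 0.12 to 0.18 kg, lying flat on the work surface. Origin on the shank's axis at the shoulder; x along the shank to the tip, z up. Shank: steel rod, 10 mm in diameter, 34 mm long, its nose tapered to 8 mm over the last 2 mm. Behind the shoulder a straight handle 62 mm long, 18 mm wide (y), 24 mm high (+-12 mm about the axis): 14 mm of steel, then red with black ribs.
- pin_grip (a point): Middle of the red grip on the shank's axis, 45 mm behind the shoulder; take the 18 mm width here.
- pin_tip (a point): Tip of the shank, 34 mm ahead of the shoulder, on the axis; axes as the linchpin's.
- ring (a joint): Swing of the brass ring in rad: 1.2 = open (stands up over the head, leaning to the tip), 0 = shut (flat, level with the shank, round the ears, its far side just past the tip). An over-centre spring drives it open above 0.6 and shut below 0.6; it resists with at most 0.16 N m, 3.5 N at its far side.
- ring_far (a point): Point of the ring farthest from its hinge, at the wire's centre. The ring is a round loop of 4 mm wire, 52 mm outside diameter; its hinge line runs along the linchpin's y, 8 mm behind the shoulder at the height of the axis; ring_far is 48 mm from it.
- mason_jar: Glass jar with metal cap, 76 mm in diameter, 130 mm high; origin under its centre. To be left alone.
- measuring_cup: Aluminium measuring cup, 72 mm in diameter, 52 mm high, with a flat handle reaching 108 mm from its centre along its y; origin under its centre. To be left alone.
- creamer: White ceramic creamer, about 72 mm in diameter and 82 mm high, handle on its y side; origin under its centre. To be left alone.
- mortar: Wooden mortar, 92 mm in diameter, 70 mm high; origin under its centre. To be left alone.
- tin: Green tin, 74 mm in diameter, 100 mm high; origin under its centre. To be left alone.
- spice: Small spice jar with red cap, 44 mm in diameter, 100 mm high; origin under its centre. To be left alone.
- lock_rest (a point): Above the middle of the rest: a yellow block on the bracket before the mouth, 12 mm wide (rack x), reaching 8 to 34 mm out from lock_mouth along rack -y. This point is at 46.5 mm, its top at the middle setting; the true top is always 13.5 mm below the true holes' centre. The seated pin's handle settles on it, which keeps the pin upright. It can be touched to find the height.
- lug_slot (a point): Centre of the fork in the bin's lug, level with the middle setting: an upright steel ear 5 mm thick and 20 mm wide that moves with the bin, its top 72 mm high, with a notch 13 mm wide, open at the top and 25 mm deep, so it suits every height of the bracket. It is in line with the bracket's holes (in x) when the bin is fully back.
Mind the look-alikes: they are no part of the job. Of the things like the linchpin, leave any that is blue or purple; of the rest the smaller one is meant.

How it is judged:
On the way, in this order (a step that is already met when the one before it is completed fails the run):
1. the bin is fully back on its rails, the pin not yet in the bracket (value of joint bin below 0.004 m and y of pin_tip in the frame of lock_mouth below 0.002 m), for 0.2 s.
2. the pin is through ears and lug, shoulder against the bracket, ring still open (value of joint ring above 0.8 rad and horizontal distance between linchpin and lock_mouth below 0.005 m and y of pin_tip in the frame of lock_far above 0.008 m and angle between the x axis of linchpin and the y axis of rack, either way round below 0.2 rad and height (world z) of linchpin between 0.049 and 0.0685 m), for 0.2 s.
At the end, for the whole second after the job is handed in: Bin within 4 mm of its back stop; pin at rest, 49 to 68.5 mm high (in the holes), shoulder within 5 mm of the mouth seen from above, tip 8 mm or more beyond the far ear, axis within 0.2 rad of the holes' line, upper side within 0.35 rad of up; ring shut (below 0.12 rad) (value of joint bin below 0.004 m and value of joint ring below 0.12 rad and horizontal distance between linchpin and lock_mouth below 0.005 m and y of pin_tip in the frame of lock_far above 0.008 m and angle between the x axis of linchpin and the y axis of rack, either way round below 0.2 rad and angle between linchpin's own z axis and vertical below 0.35 rad and linear speed of linchpin below 0.02 m/s and height (world z) of linchpin between 0.049 and 0.0685 m); the robot touches nothing.
It fails at once if a bystander is moved more than 30 mm (distance of any of mason_jar, measuring_cup, creamer, mortar, tin, spice from where it was at the start of the episode above 0.03 m).
It fails at once if a bystander is tipped over (angle between any of mason_jar, measuring_cup, creamer, mortar, tin, spice's own z axis and vertical above 0.5 rad).
It fails at once if the pin is forced: it presses on the bracket with over 40 N (contact force between linchpin and rack above 40 N).
It also fails if it takes over 62 s, if anything falls off the work surface, if the arm or the gripper's body presses on something with over 40 N, if the wrist force passes 120 N, or if a joint passes its speed limit or range.

## Robot

A 6-joint arm with a two-finger parallel gripper is mounted at the origin on the work surface. World frame = base frame: x ahead of the robot, y to its left, z up, the work surface at z = 0. Lengths are in m, angles in rad, forces in N, time in s.
With the tool pointing down it reaches from about 0.25 to 0.725 m from the base axis. Payload 4 kg.
Tool frame: the origin (TCP) lies between the finger pads; the fingertips stand 25 mm ahead of it and the grasp point (between the pads) lies 6 mm ahead of it; z points along the fingers, y is the line along which they close (so a half turn about z gives the same grasp; the last joint's range is limited). The gripper opens to 85 mm and grips with 20 to 120 N. Pads are 22 mm wide; open, the fingers measure 114 mm over their backs; the gripper's body (76 mm by 85 mm) begins 54 mm behind the grasp point. The pads swing forward as they close: fully open they stand 13 mm farther back than shut.
Start: joints at [1.261, 0.241, 0.005, 1.335, 0, 1.571], TCP at [0.152, 0.476, 0.256] pointing down, gripper open.
Joint ranges: [-2.72, 2.72], [-1.05, 1.87], [-1.09, 1.28], [-1.99, 2.15], [-1.42, 1.44], [-3.14, 3.14]. Speed limits (rad/s): [2.79, 2.79, 3.14, 3.14, 3.14, 3.14].

## Interface

Orientations are given as a unit quaternion [x, y, z, w].
In Python, from workcell import bot gives the robot as it stands. The module is installed in compiled form; this text tells all that it offers.
- The arm moves only by the shell command python3 -m pendant 'ROWS'. ROWS is JSON, one flat list of numbers, 7 for each row, row after row: the shift along the tool's x, y, z normalised to -1 to 1, where 1 is 0.5 m, then the turn, a rotation vector about the tool's x, y, z normalised to -1 to 1, where 1 is 180 degrees, then the opening, from 0 (shut) to 1 (fully open). In form: [tx, ty, tz, ax, ay, az, fingers, tx, ty, tz, ax, ay, az, fingers, ...]. A call has exactly 10 rows; each row is the pose to reach, as a shift and turn from the pose commanded when the call began, along the tool's axes at that moment, turning the shorter way round; what a row does not reach only later rows make up. A row lasts 1/12 s, in which the tool goes at most 41.7 mm and 7.16 degrees, less where a joint would pass 70% of its speed; a pose out of reach is approached as far as the arm can. A call with a number of a shift or a turn outside -1 to 1 is refused whole. A call with a gripper value outside its range is refused whole. The fingers move at their own pace and stop on an object; the grip force is fixed at half the most. Time passes only in rows, so rows that repeat a pose let the fingers close, or fill a call up. It gives the time, the measured TCP pose, the force, the opening and the grip force at its end, in the units of the state.
- bot.get_obs(): the state, without advancing time (a new reading comes with each control period).
- bot.camera(name): name is "scene" or "top"; returns a dict with "pixels" (420x560x3 uint8, red, green, blue), "mtx" (3x3 intrinsics, pixels), "cam_to_world" (4x4, takes a point from camera to world coordinates). Camera axes: x right, y up, looking along -z (the intrinsics and any distortion apply to the point x, -y, -z); pixel columns grow to the right and rows downward; lengths in m; the calibration is good to about 2 mm. A picture is of the moment at which its call begins. There is no depth.
- bot.job_done(): hands the job in; it is judged then, once.
The state is a dict: "clock": time; "joint_pos": joint angles; "joint_vel": joint speeds; "tau": joint torques, N m; "eef_pos": TCP position; "tool_rot": TCP orientation; "ft_force": force on the tool from outside, world axes, zero at the start; "ft_torque": the same for the moment, N m; "grip_width": finger opening in m; "grasp_force": force on a finger pad.
Only numpy, scipy, OpenCV 4.12 (cv2) and the standard library are available. Lean on these libraries where they do the work, as an engineer would, in place of code of your own. Each camera call takes 0.05 s, during which the arm holds its last target. There are 200 camera calls.

## Working session

There is one attempt and no reset: what is moved stays moved. The work goes in short steps, Python scripts to look and compute and a shell command to move; the robot and the scene stay as the last step left them, time stands still between calls to the robot, and variables do not carry over. Pictures are saved under pics/ and viewed, at most 10 in all, crops included, and the job is handed in when it is done.

```bash
mkdir -p pics
python3 - <<'E'
from workcell import bot
import cv2,numpy as np
for n in("scene","top"):
    c=bot.camera(n); cv2.imwrite(f"pics/{n}0.png",cv2.resize(c["pixels"][:,:,::-1],(800,600)))
    np.savez(f"{n}0.npz",**{k:np.array(v) for k,v in c.items()}); print(n,c["mtx"],c["cam_to_world"],c.keys())
print(bot.get_obs())
E
```

```text
scene [[478.57044284   0.         285.08632412]
 [  0.         478.57044284 209.88789725]
 [  0.           0.           1.        ]] [[-0.250289   -0.71672455  0.65089272  1.27002923]
 [ 0.96811809 -0.17823544  0.17600993  0.22907106]
 [-0.01013849  0.67419436  0.73848437  0.95102365]
 [ 0.          0.          0.          1.        ]] dict_keys(['pixels', 'mtx', 'cam_to_world'])
top [[389.26758862   0.         280.22868771]
 [  0.         389.26758862 212.33116975]
 [  0.           0.           1.        ]] [[-0.02380709  0.99842708 -0.05076013  0.4433532 ]
 [-0.99919831 -0.02539877 -0.03094572 -0.00997557]
 [-0.03218629  0.04998271  0.99823132  1.06652373]
 [ 0.          0.          0.          1.        ]] dict_keys(['pixels', 'mtx', 'cam_to_world'])
{'clock': 0.1, 'joint_pos': array([ 1.26098707e+00,  2.41355487e-01,  3.84479064e-03,  1.33520230e+00,
       -3.00561210e-06,  1.57078001e+00]), 'joint_vel': array([ 0.00203816, -0.00061785,  0.00204585,  0.0008936 ,  0.00088135,
        0.00112038]), 'tau': array([ 2.34093721e-03, -3.73138011e+01,  2.53010684e+01,  1.08817482e-02,
        1.80157767e-04, -5.78778668e-06]), 'eef_pos': array([0.15227896, 0.47569478, 0.25548762]), 'tool_rot': array([ 1.54277736e-01,  9.88027055e-01, -9.47090818e-04, -1.46380467e-04]), 'ft_force': array([-0.53284754, -0.81315179,  0.82992302]), 'ft_torque': array([-0.0420515 ,  0.01708374, -0.02790053]), 'grasp_force': 0.0, 'grip_width': 0.08552124975965593}
```

View pics/scene0.png

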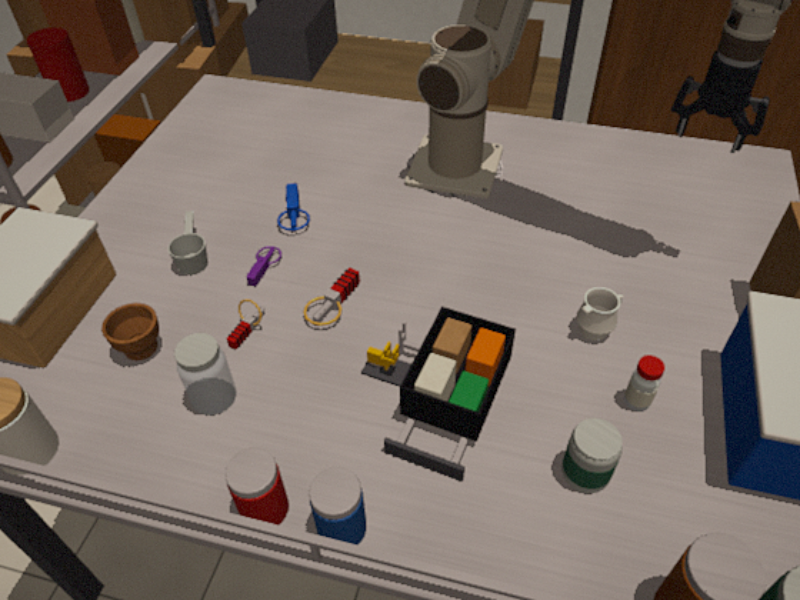

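View pics/top0.png

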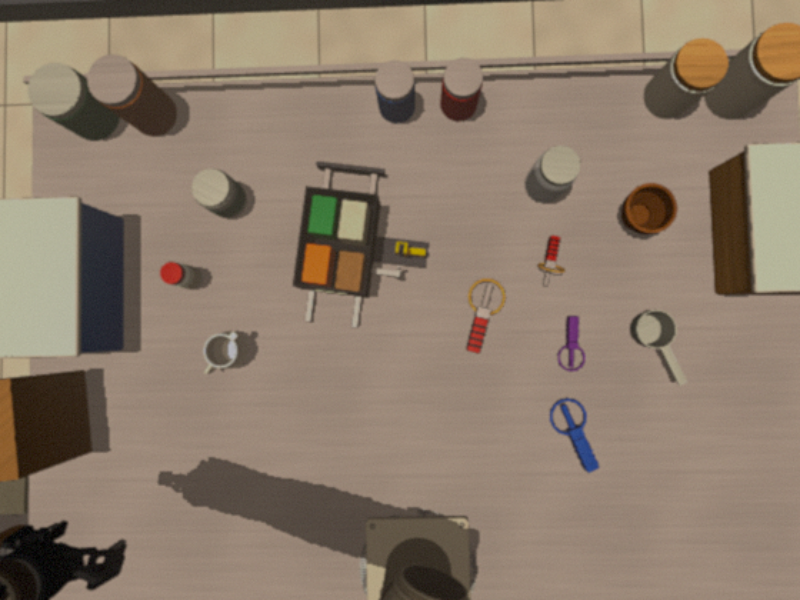

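The scene image shows the bin at (455,370), its bracket at (382,355) and the rails' end stop at (425,458). In the top image the bracket is at (410,248), the lug at (390,271) and the stop at (350,168).

Pin candidates in the top view:
- Blue at (575,435): excluded by colour.
- Purple at (571,343): excluded by colour.
- Large red at (483,318).
- Small red at (551,258): the smaller of the two red ones, so this is the one meant. Its ring stands up and its tip points to the robot.

I'll confirm with an enlarged crop.

```bash
cat > h.py <<'E'
import numpy as np,cv2
def load(n): 
    d=np.load(f"{n}.npz"); return d["pixels"],d["mtx"],d["cam_to_world"]
def ray(K,T,u,v):
    d=np.array([(u-K[0,2])/K[0,0],-(v-K[1,2])/K[1,1],-1.]); return T[:3,3],T[:3,:3]@d
def plane(K,T,u,v,z):
    o,d=ray(K,T,u,v); return o+d*(z-o[2])/d[2]
def tri(c1,p1,c2,p2):
    o1,d1=ray(c1[1],c1[2],*p1);o2,d2=ray(c2[1],c2[2],*p2)
    s=np.linalg.lstsq(np.c_[d1,-d2],o2-o1,rcond=None)[0]
    a,b=o1+s[0]*d1,o2+s[1]*d2; return (a+b)/2,np.linalg.norm(a-b)
def proj(K,T,p):
    q=T[:3,:3].T@(np.asarray(p)-T[:3,3]); return K[0,2]-K[0,0]*q[0]/q[2],K[1,2]+K[1,1]*q[1]/q[2]
E
python3 - <<'E'
from h import *
S,T=load("scene0"),load("top0")
rs=lambda im,x,y,w,h:cv2.resize(im[y:y+h,x:x+w,::-1],(400,300),interpolation=cv2.INTER_CUBIC)
t,s=T[0],S[0]
m=np.vstack([np.hstack([rs(t,350,155,68,51),rs(t,200,110,108,81+40-40)]),np.hstack([rs(s,145,200,60,45),rs(s,240,210,128,96)])])
cv2.imwrite("pics/crop1.png",m)
for n,c in(("top",T),("scene",S)):
    h=cv2.cvtColor(c[0],cv2.COLOR_RGB2HSV)
    for name,lo,hi in(("red",(0,150,70),(6,255,255)),("red2",(174,150,70),(180,255,255)),("yel",(20,150,90),(32,255,255)),("brass",(12,90,90),(24,190,255))):
        m=cv2.inRange(h,lo,hi); k,l,st,ce=cv2.connectedComponentsWithStats(m)
        for i in range(1,k):
            if st[i,4]>12: print(n,name,st[i],ce[i].round(1))
E
```

```text
top red [310  60  20  12  48] [317.1  67.1]
top red [382 165  10  17 109] [386.4 173.2]
top red [112 184  16  15 186] [119.8 190.8]
top red [331 222  10  11  79] [335.5 227.2]
top red [327 233  11  14  89] [332.3 239.4]
top yel [277 169  21  10 120] [286.5 174.2]
top brass [ 529   15   31   41 1049] [545.9  35.2]
top brass [ 473   26   38   36 1036] [491.3  43.6]
top brass [91 65  7  8 14] [94.2 68.9]
top brass [443 128  11   6  18] [448.2 130.1]
top brass [470 135   4  11  13] [471.5 139.8]
top brass [455 147  19  16  37] [465.6 156.9]
top brass [276 168  11   6  16] [281.4 169.6]
top brass [234 176  21  28 486] [244.2 189.3]
top brass [376 183  20   8  71] [385.6 187.5]
top brass [327 195  27  26 178] [340.8 205.5]
top brass [  0 265  14  73 737] [  4.8 304.2]
scene red [ 19  19  33  52 484] [35.3 39.5]
scene red [232 188  19  24 135] [240.8 197.3]
scene red [159 225  17  19 115] [166.4 233.3]
scene red [447 249  18  17 225] [455.7 256.8]
scene red [161 328  39  39 494] [185.  352.8]
scene red2 [37 20 10  3 14] [41.3 21.2]
scene red2 [194 344   5   8  13] [195.8 347.6]
scene yel [2
[... 246 characters left out ...]
0  52  43 731] [376.7  64.2]
scene brass [553 141   7  19  69] [557.2 147.2]
scene brass [  6 169  66  68 436] [ 37.9 209.3]
scene brass [ 34 175  47  55 399] [ 62.8 198. ]
scene brass [212 207  26  21  89] [222.3 219.5]
scene brass [167 209  17  14  47] [174.3 214.7]
scene brass [235 211   4   9  20] [237.  214.2]
scene brass [ 94 212   8   3  14] [ 97.4 213.3]
scene brass [ 73 215  12  11  21] [ 78.2 219.2]
scene brass [ 71 214  39  27 349] [ 93.3 229.6]
scene brass [177 221   6   7  15] [179.7 224.6]
scene brass [303 222  27  27 450] [316.3 235. ]
scene brass [  0 227  31  30 346] [ 13.  244.8]
scene brass [ 30 231   5   6  13] [ 31.8 232.8]
scene brass [  0 264  15  35 375] [  5.6 278.5]
```

View pics/crop1.png

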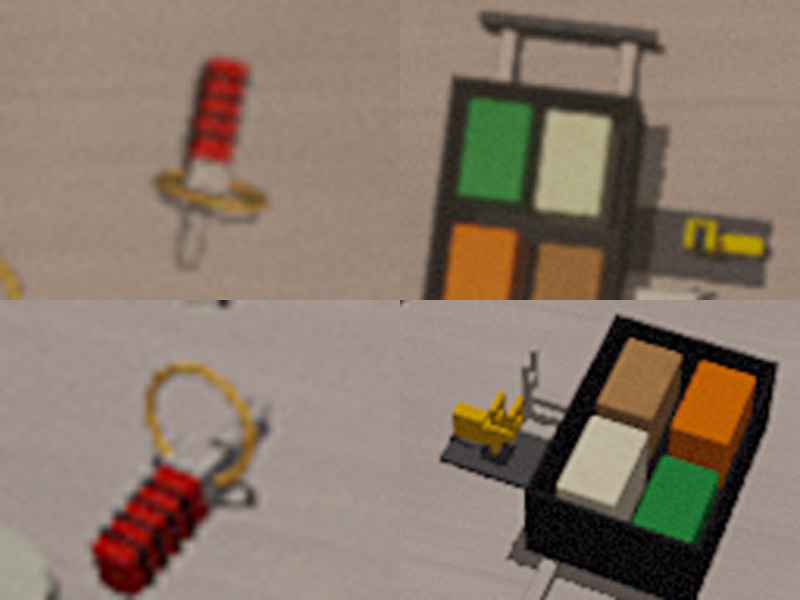

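The crop confirms the small red pin: grip at about (386,173) in the top view, tip at (382,200), ring up. In the same view the bracket's ears are at about (280,171) and its rest at (292,175). Next I'll work out positions.

Run:
```python
from h import *
S,T=load("scene0"),load("top0"); K,W=T[1],T[2]
P=lambda u,v,z:plane(K,W,u,v,z)
# bin rim
h=cv2.cvtColor(T[0],cv2.COLOR_RGB2HSV)
m=cv2.inRange(h,(0,0,0),(180,255,48)); roi=np.zeros_like(m); roi[125:212,200:268]=255
m=cv2.morphologyEx(m&roi,cv2.MORPH_CLOSE,np.ones((3,3)))
c=max(cv2.findContours(m,0,2)[0],key=cv2.contourArea); r=cv2.minAreaRect(c); b=cv2.boxPoints(r)
Q=np.array([P(*p,.093)[:2] for p in b]); print("bin rim",b.round(1).tolist(),"\n",Q.round(4).tolist(),[np.linalg.norm(Q[i]-Q[i-1]).round(3) for i in range(4)],Q.mean(0))
e=[Q[i]-Q[i-1] for i in range(4)]; e=max(e,key=np.linalg.norm); e=e*np.sign(e[0]); yaw=np.arctan2(e[1],e[0]); print("yaw bin",yaw)
# pin
g,d=tri(T,(386.4,173.2),S,(166.4,233.3)); print("grip tri",g,d, "plane .02",P(386.4,173.2,.02))
tip=P(382.3,200,.012); back=P(388.8,165.3,.02);print("tip",tip,"back",back,np.linalg.norm(tip-back))
m2=cv2.inRange(h,(0,110,60),(8,255,255)); rr=np.zeros_like(m2); rr[160:186,376:398]=255
ys,xs=np.nonzero(m2&rr); q=np.array([P(x,y,.022)[:2] for x,y in zip(xs,ys)]); ev,V=np.linalg.eigh(np.cov(q.T)); print("pin axis ang",np.arctan2(*V[::-1,1]),q.mean(0))
# bracket
g,d=tri(T,(286.5,174.2),S,(267.9,248.7)); print("yellow tri",g,d)
m=cv2.inRange(h,(18,130,70),(34,255,255));m[:,:270]=0;m[:,305:]=0;m[:160]=0;m[190:]=0
for y in range(166,182): print(y,"".join("#" if v else "." for v in m[y,272:302]))
for n,p,z in(("rest c",(292.6,175.6),.0465),("ear near",(283.9,174),.072),("ear far",(278.6,174),.072)): print(n,P(*p,z))
```

```text
bin rim [[206.3000030517578, 196.6999969482422], [214.5, 131.10000610351562], [267.0, 137.60000610351562], [258.79998779296875, 203.1999969482422]] 
 [[0.5372, 0.2061], [0.7042, 0.1827], [0.6831, 0.0491], [0.5171, 0.0734]] [np.float64(0.134), np.float64(0.169), np.float64(0.135), np.float64(0.168)] [0.61040431 0.12779734]
yaw bin -0.13921026942123632
grip tri [ 0.59538591 -0.26676921  0.01427348] 0.000839619456118679 plane .02 [ 0.59441601 -0.26496255  0.02      ]
tip [ 0.52324412 -0.2532423   0.012     ] back [ 0.61556621 -0.27214872  0.02      ] 0.0945770642615031
pin axis ang 2.927338541414316 [ 0.5937724  -0.26531499]
yellow tri [0.59688592 0.00276595 0.03688728] 0.00013273576843487184
166 ..............................
167 ..............................
168 ..............................
169 .....########.................
170 .....#########................
171 .....###..####................
172 .....###..####................
173 ....####..############........
174 ....####..################....
175 ....####..################....
176 ....###...################....
177 .....##...####.############...
178 ...........#...###########....
179 .......................###....
180 ..............................
181 ..............................
rest c [ 0.59126362 -0.01326415  0.0465    ]
ear near [0.59234032 0.0090628  0.072     ]
ear far [0.59273064 0.02269408 0.072     ]
```

```bash
cat >> h.py <<'E'
from scipy.spatial.transform import Rotation as R
YAW=-.139; RX=np.array([np.cos(YAW),np.sin(YAW),0]); RY=np.array([-RX[1],RX[0],0]); MOUTH=np.array([.5944,.0075,.06])
def to(p,yang,cmd=None):
    """shift & turn rows for TCP to p with tool down, tool y at world angle yang"""
    from workcell import bot
    o=bot.get_obs(); Rt=R.from_quat(o["tool_rot"]); 
    y=np.array([np.cos(yang),np.sin(yang),0]);z=np.array([0,0,-1.]);x=np.cross(y,z)
    s=Rt.inv().apply(np.asarray(p)-o["eef_pos"])/.5; t=(Rt.inv()*R.from_matrix(np.c_[x,y,z])).as_rotvec()/np.pi
    print("shift",s.round(4),"turn",t.round(4))
def st():
    from workcell import bot
    o=bot.get_obs(); p=o["eef_pos"]; y=R.from_quat(o["tool_rot"]).apply([0,1,0]); d=p-MOUTH
    print("t",round(o["clock"],2),"p",p.round(4),"rack-rel mouth",np.round([d@RX,d@RY,p[2]],4),"yang",np.arctan2(y[1],y[0]).round(3),"F rack",np.round([o["ft_force"]@RX,o["ft_force"]@RY,o["ft_force"][2]],1),"w",round(o["grip_width"],4),"gf",round(o["grasp_force"],1),"q6",o["joint_pos"][5].round(2))
E
python3 -c "
from h import *
to([.4675,.148,.2],1.432)"
```

```text
shift [-0.8002 -0.4318  0.1118] turn [-0.0006 -0.0001 -0.0544]
```

```bash
python3 -m pendant '[-0.8,-0.432,0.112,0,0,-0.0544,0,-0.8,-0.432,0.112,0,0,-0.0544,0,-0.8,-0.432,0.112,0,0,-0.0544,0,-0.8,-0.432,0.112,0,0,-0.0544,0,-0.8,-0.432,0.112,0,0,-0.0544,0,-0.8,-0.432,0.112,0,0,-0.0544,0,-0.8,-0.432,0.112,0,0,-0.0544,0,-0.8,-0.432,0.112,0,0,-0.0544,0,-0.8,-0.432,0.112,0,0,-0.0544,0,-0.8,-0.432,0.112,0,0,-0.0544,0]'; python3 -c "
from h import *
st();to([.4675,.148,.085],1.432)"
```

```text
clock: 0.93
eef_pos: [0.4375, 0.1788, 0.2054]
tool_rot: [0.069, 0.998, -0.0, -0.0]
ft_force: [0.7, 0.7, 0.2]
grip_width: -0.0002
grasp_force: 0.0
t 0.93 p [0.4375 0.1788 0.2054] rack-rel mouth [-0.1792  0.1479  0.2054] yang 1.432 F rack [0.6 0.8 0.2] w -0.0002 gf 0.0 q6 0.53
shift [-0.0681 -0.0526  0.2407] turn [-0.     -0.0001 -0.0001]
```

```bash
python3 -m pendant '[-0.068,-0.053,0.24,0,0,0,0,-0.068,-0.053,0.24,0,0,0,0,-0.068,-0.053,0.24,0,0,0,0,-0.068,-0.053,0.24,0,0,0,0,-0.09,-0.053,0.24,0,0,0,0,-0.11,-0.053,0.24,0,0,0,0,-0.13,-0.053,0.24,0,0,0,0,-0.15,-0.053,0.24,0,0,0,0,-0.17,-0.053,0.24,0,0,0,0,-0.18,-0.053,0.24,0,0,0,0]'; python3 -c "
from h import *
st()"
python3 -m pendant '[-0.01,0,0,0,0,0,0,-0.02,0,0,0,0,0,0,-0.03,0,0,0,0,0,0,-0.04,0,0,0,0,0,0,-0.05,0,0,0,0,0,0,-0.06,0,0,0,0,0,0,-0.06,0,0,0,0,0,0,-0.06,0,0,0,0,0,0,-0.06,0,0,0,0,0,0,-0.06,0,0,0,0,0,0]'; python3 -c "
from h import *
st()"
```

```text
clock: 1.77
eef_pos: [0.5232, 0.1426, 0.0873]
tool_rot: [0.069, 0.998, 0.0, 0.001]
ft_force: [-2.8, 0.3, 2.9]
grip_width: -0.0
grasp_force: 1.7
t 1.77 p [0.5232 0.1426 0.0873] rack-rel mouth [-0.0892  0.1239  0.0873] yang 1.432 F rack [-2.9 -0.1  2.9] w -0.0 gf 1.7 q6 0.4
clock: 2.6
eef_pos: [0.5522, 0.1377, 0.0857]
tool_rot: [0.07, 0.998, -0.0, 0.0]
ft_force: [-0.3, 0.1, 0.2]
grip_width: -0.0
grasp_force: 0.0
t 2.6 p [0.5522 0.1377 0.0857] rack-rel mouth [-0.0598  0.1231  0.0857] yang 1.432 F rack [-0.3  0.1  0.2] w -0.0 gf 0.0 q6 0.38
```

```bash
python3 -m pendant '[-0.005,0,0,0,0,0,0,-0.01,0,0,0,0,0,0,-0.015,0,0,0,0,0,0,-0.02,0,0,0,0,0,0,-0.024,0,0,0,0,0,0,-0.027,0,0,0,0,0,0,-0.03,0,0,0,0,0,0,-0.032,0,0,0,0,0,0,-0.034,0,0,0,0,0,0,-0.036,0,0,0,0,0,0]'; python3 -c "
from h import *
st()
from workcell import bot
c=bot.camera('top');cv2.imwrite('pics/t2.png',cv2.resize(c['pixels'][110:191,200:308,::-1],(800,600),interpolation=cv2.INTER_CUBIC))"
```

```text
clock: 3.43
eef_pos: [0.5534, 0.1374, 0.0857]
tool_rot: [0.067, 0.998, 0.001, -0.016]
ft_force: [-45.4, 6.6, 34.1]
grip_width: 0.0001
grasp_force: 23.0
t 3.43 p [0.5534 0.1374 0.0857] rack-rel mouth [-0.0586  0.1229  0.0857] yang 1.436 F rack [-45.9   0.3  34.1] w 0.0001 gf 23.0 q6 0.37
```

View pics/t2.png

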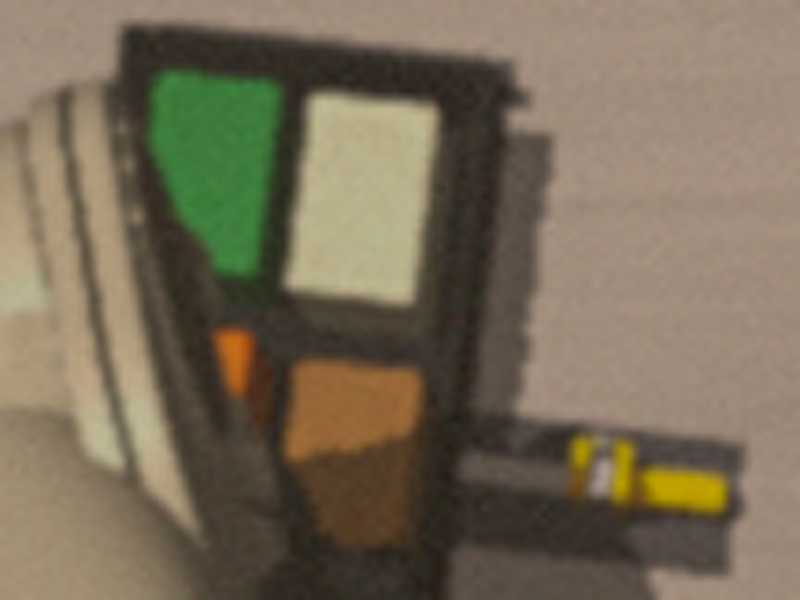

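The bin is against its stop: force has risen, and the grey lug shows between the yellow ears at (600,470) in the crop. I'll back off and lift, then feel the rest.

```bash
python3 -m pendant '[0.04,0,0,0,0,0,0,0.09,0,0,0,0,0,0,0.09,0,0,0,0,0,0,0.09,0,-0.08,0,0,0,0,0.09,0,-0.14,0,0,0,0,0.09,0,-0.14,0,0,0,0,0.09,0,-0.14,0,0,0,0,0.09,0,-0.14,0,0,0,0,0.09,0,-0.14,0,0,0,0,0.09,0,-0.14,0,0,0,0]'; python3 -c "
from h import *
st();to(MOUTH-.027*RY+np.array([0,0,.04]),1.432)"
```

```text
clock: 4.32
eef_pos: [0.5243, 0.1412, 0.1543]
tool_rot: [0.069, 0.998, -0.0, -0.001]
ft_force: [-0.1, 0.7, -0.3]
grip_width: 0.0
grasp_force: 0.0
t 4.32 p [0.5243 0.1412 0.1543] rack-rel mouth [-0.0879  0.1227  0.1543] yang 1.432 F rack [-0.2  0.6 -0.3] w 0.0 gf 0.0 q6 0.4
shift [-0.1762 -0.2993  0.1086] turn [-0.0004 -0.0008 -0.0001]
```

```bash
python3 -m pendant '[-0.176,-0.3,0,0,0,0,0,-0.176,-0.3,0,0,0,0,0,-0.176,-0.3,0,0,0,0,0,-0.176,-0.3,0,0,0,0,0,-0.176,-0.3,0,0,0,0,0,-0.176,-0.3,0.06,0,0,0,0,-0.176,-0.3,0.1,0,0,0,0,-0.176,-0.3,0.13,0,0,0,0,-0.176,-0.3,0.13,0,0,0,0,-0.176,-0.3,0.13,0,0,0,0]'; python3 -c "
from h import *
st()"
python3 -m pendant '[0,0,0.004,0,0,0,0,0,0,0.008,0,0,0,0,0,0,0.012,0,0,0,0,0,0,0.015,0,0,0,0,0,0,0.018,0,0,0,0,0,0,0.02,0,0,0,0,0,0,0.022,0,0,0,0,0,0,0.023,0,0,0,0,0,0,0.024,0,0,0,0,0,0,0.024,0,0,0,0]'; python3 -c "
from h import *
st()"
```

```text
clock: 5.15
eef_pos: [0.5901, -0.019, 0.0891]
tool_rot: [0.069, 0.998, -0.0, -0.002]
ft_force: [-0.6, 0.3, 0.3]
grip_width: -0.0001
grasp_force: 0.0
t 5.15 p [ 0.5901 -0.019   0.0891] rack-rel mouth [-0.0006 -0.0268  0.0891] yang 1.432 F rack [-0.6  0.3  0.3] w -0.0001 gf 0.0 q6 0.11
clock: 5.98
eef_pos: [0.5914, -0.0192, 0.0787]
tool_rot: [0.069, 0.998, -0.0, -0.0]
ft_force: [0.5, 0.1, 0.2]
grip_width: -0.0003
grasp_force: 0.0
t 5.98 p [ 0.5914 -0.0192  0.0787] rack-rel mouth [ 0.0007 -0.0269  0.0787] yang 1.432 F rack [0.5 0.2 0.2] w -0.0003 gf 0.0 q6 0.11
```

Now 1 mm steps, two rows each, watching the force.

```bash
python3 -m pendant '[0,0,0.002,0,0,0,0,0,0,0.004,0,0,0,0,0,0,0.006,0,0,0,0,0,0,0.008,0,0,0,0,0,0,0.008,0,0,0,0,0,0,0.008,0,0,0,0,0,0,0.008,0,0,0,0,0,0,0.008,0,0,0,0,0,0,0.008,0,0,0,0,0,0,0.008,0,0,0,0]' | head -2; python3 -c "
from h import *
st()"
python3 -m pendant '[0,0,0.002,0,0,0,0,0,0,0.004,0,0,0,0,0,0,0.006,0,0,0,0,0,0,0.006,0,0,0,0,0,0,0.006,0,0,0,0,0,0,0.006,0,0,0,0,0,0,0.006,0,0,0,0,0,0,0.006,0,0,0,0,0,0,0.006,0,0,0,0,0,0,0.006,0,0,0,0]' | head -2; python3 -c "
from h import *
st()"
```

```text
clock: 6.82
eef_pos: [0.5915, -0.0192, 0.0749]
t 6.82 p [ 0.5915 -0.0192  0.0749] rack-rel mouth [ 0.0008 -0.0268  0.0749] yang 1.432 F rack [ 0.4  0.6 -0.2] w 0.0001 gf 0.0 q6 0.11
clock: 7.65
eef_pos: [0.5915, -0.0192, 0.0718]
t 7.65 p [ 0.5915 -0.0192  0.0718] rack-rel mouth [ 0.0008 -0.0268  0.0718] yang 1.432 F rack [ 0.9 -1.2 -0.1] w 0.0002 gf 0.0 q6 0.11
```

```bash
for k in 1 2; do python3 -m pendant '[0,0,0.001,0,0,0,0,0,0,0.002,0,0,0,0,0,0,0.003,0,0,0,0,0,0,0.004,0,0,0,0,0,0,0.004,0,0,0,0,0,0,0.004,0,0,0,0,0,0,0.004,0,0,0,0,0,0,0.004,0,0,0,0,0,0,0.004,0,0,0,0,0,0,0.004,0,0,0,0]' | head -1; python3 -c "
from h import *
st()"; done
```

```text
clock: 8.48
t 8.48 p [ 0.5915 -0.0192  0.0698] rack-rel mouth [ 0.0008 -0.0268  0.0698] yang 1.432 F rack [ 0.1 -0.6 -0.6] w 0.0001 gf 0.0 q6 0.11
clock: 9.32
t 9.32 p [ 0.5915 -0.0192  0.0679] rack-rel mouth [ 0.0008 -0.0268  0.0679] yang 1.432 F rack [0.2 0.1 0.1] w 0.0001 gf 0.0 q6 0.11
```

```bash
for k in 1 2; do python3 -m pendant '[0,0,0.001,0,0,0,0,0,0,0.002,0,0,0,0,0,0,0.003,0,0,0,0,0,0,0.004,0,0,0,0,0,0,0.004,0,0,0,0,0,0,0.004,0,0,0,0,0,0,0.004,0,0,0,0,0,0,0.004,0,0,0,0,0,0,0.004,0,0,0,0,0,0,0.004,0,0,0,0]' | head -1; python3 -c "
from h import *
st()"; done
```

```text
clock: 10.15
t 10.15 p [ 0.5916 -0.0192  0.067 ] rack-rel mouth [ 0.0009 -0.0268  0.067 ] yang 1.432 F rack [-2.8 -0.5  6.8] w -0.0002 gf 3.3 q6 0.11
clock: 10.98
t 10.98 p [ 0.5916 -0.0192  0.0669] rack-rel mouth [ 0.0009 -0.0268  0.0669] yang 1.432 F rack [-7.9 -0.9 15.7] w 0.0002 gf 8.4 q6 0.11
```

```bash
python3 -m pendant '[0,0,-0.03,0,0,0,0,0,0.012,-0.03,0,0,0,0,-0.06,0.012,-0.03,0,0,0,0,-0.06,0.012,0.006,0,0,0,0,-0.06,0.012,0.006,0,0,0,0,-0.048,0.012,0.006,0,0,0,0,-0.044,0.012,0.006,0,0,0,0,-0.042,0.012,0.006,0,0,0,0,-0.042,0.012,0.006,0,0,0,0,-0.042,0.012,0.006,0,0,0,0]' | head -1; python3 -c "
from h import *
st()"
for k in 1 2 3 4; do python3 -m pendant '[0.001,0,0,0,0,0,0,0.002,0,0,0,0,0,0,0.003,0,0,0,0,0,0,0.003,0,0,0,0,0,0,0.003,0,0,0,0,0,0,0.003,0,0,0,0,0,0,0.003,0,0,0,0,0,0,0.003,0,0,0,0,0,0,0.003,0,0,0,0,0,0,0.003,0,0,0,0,0,0]' | head -1; python3 -c "
from h import *
st()"; done
```

```text
clock: 11.82
t 11.82 p [ 0.6132 -0.0161  0.0616] rack-rel mouth [ 0.0219 -0.0207  0.0616] yang 1.432 F rack [ 0.2 -0.3  0.1] w -0.0001 gf 0.0 q6 0.11
clock: 12.65
t 12.65 p [ 0.6116 -0.0159  0.0608] rack-rel mouth [ 0.0203 -0.0208  0.0608] yang 1.432 F rack [-0.3  0.4 -0. ] w -0.0001 gf 0.0 q6 0.11
clock: 13.48
t 13.48 p [ 0.6102 -0.0157  0.0608] rack-rel mouth [ 0.0188 -0.0208  0.0608] yang 1.432 F rack [ 0.  -0.3  0.5] w -0.0003 gf 0.0 q6 0.11
clock: 14.32
t 14.32 p [ 0.609  -0.0156  0.0609] rack-rel mouth [ 0.0177 -0.0208  0.0609] yang 1.432 F rack [ 2.8  0.1 -2.1] w 0.0001 gf 1.6 q6 0.11
clock: 15.15
t 15.15 p [ 0.6089 -0.0156  0.061 ] rack-rel mouth [ 0.0176 -0.0208  0.061 ] yang 1.432 F rack [ 5.9 -1.  -4.2] w 0.0002 gf 3.4 q6 0.11
```

```bash
python3 -m pendant '[-0.01,0,0,0,0,0,0,-0.01,0,-0.04,0,0,0,0,0.086,0,-0.04,0,0,0,0,0.086,0,-0.04,0,0,0,0,0.086,0,0,0,0,0,0,0.08,0,0,0,0,0,0,0.071,0,0,0,0,0,0,0.07,0,0,0,0,0,0,0.07,0,0,0,0,0,0,0.07,0,0,0,0,0,0]' | head -1; python3 -c "
from h import *
st()"
for k in 1 2 3; do python3 -m pendant '[-0.001,0,0,0,0,0,0,-0.002,0,0,0,0,0,0,-0.003,0,0,0,0,0,0,-0.003,0,0,0,0,0,0,-0.003,0,0,0,0,0,0,-0.003,0,0,0,0,0,0,-0.003,0,0,0,0,0,0,-0.003,0,0,0,0,0,0,-0.003,0,0,0,0,0,0,-0.003,0,0,0,0,0,0]' | head -1; python3 -c "
from h import *
st()"; done
```

```text
clock: 15.98
t 15.98 p [ 0.5734 -0.0105  0.0614] rack-rel mouth [-0.0183 -0.0208  0.0614] yang 1.432 F rack [-0.7 -0.1  0. ] w -0.0002 gf 0.0 q6 0.12
clock: 16.82
t 16.82 p [ 0.5739 -0.0107  0.0608] rack-rel mouth [-0.0178 -0.0208  0.0608] yang 1.432 F rack [-0.1 -0.3 -0.4] w 0.0004 gf 0.0 q6 0.12
clock: 17.65
t 17.65 p [ 0.5754 -0.0109  0.0608] rack-rel mouth [-0.0162 -0.0208  0.0608] yang 1.432 F rack [-0.6  0.3 -0.2] w -0.0004 gf 0.1 q6 0.12
clock: 18.48
t 18.48 p [ 0.5757 -0.0109  0.0607] rack-rel mouth [-0.016  -0.0208  0.0607] yang 1.432 F rack [-4.6  0.1  3.7] w 0.0 gf 2.6 q6 0.12
```

```bash
python3 -m pendant '[0.01,0,0,0,0,0,0,0.01,0,-0.08,0,0,0,0,0.01,0,-0.16,0,0,0,0,0.01,0,-0.2,0,0,0,0.3,0.01,-0.1,-0.2,0,0,0.02,0.6,0.01,-0.2,-0.2,0,0,0.02,1,0.01,-0.3,-0.2,0,0,0.02,1,0.01,-0.4,-0.2,0,0,0.02,1,0.01,-0.4,-0.2,0,0,0.02,1,0.01,-0.4,-0.2,0,0,0.02,1]' | head -1; python3 -c "
from h import *
st();to([.6,-.2675,.09],1.36)"
```

```text
clock: 19.32
t 19.32 p [ 0.5439 -0.215   0.1611] rack-rel mouth [-0.0192 -0.2274  0.1611] yang 1.361 F rack [0.9 0.3 1.1] w 0.0831 gf 0.0 q6 -0.17
shift [-0.1311 -0.0788  0.1429] turn [-0.0011  0.001   0.0004]
```

```bash
python3 -m pendant '[-0.07,-0.04,0,0,0,0,1,-0.131,-0.079,0,0,0,0,0.8,-0.131,-0.079,0,0,0,0,0.6,-0.131,-0.079,0.05,0,0,0,0.6,-0.131,-0.079,0.1,0,0,0,0.6,-0.131,-0.079,0.142,0,0,0,0.6,-0.131,-0.079,0.142,0,0,0,0.6,-0.131,-0.079,0.142,0,0,0,0.6,-0.131,-0.079,0.142,0,0,0,0.6,-0.131,-0.079,0.142,0,0,0,0.6]' | head -1
python3 - <<'E'
from h import *
st()
from workcell import bot
a=bot.camera('top');b=bot.camera('scene')
o=bot.get_obs()["eef_pos"]; g=[o[0],o[1],.02]
print(proj(a["mtx"],a["cam_to_world"],g),proj(b["mtx"],b["cam_to_world"],g))
cv2.imwrite('pics/p3.png',np.hstack([cv2.resize(a['pixels'][140:220,340:420,::-1],(400,400),interpolation=2),cv2.resize(b['pixels'][170:270,130:230,::-1],(400,400),interpolation=2)]))
E
```

```text
clock: 20.15
t 20.15 p [ 0.6021 -0.2607  0.0921] rack-rel mouth [ 0.0448 -0.2645  0.0921] yang 1.369 F rack [1.2 0.3 0.3] w 0.0514 gf 0.0 q6 -0.21
(np.float64(384.7002943952747), np.float64(170.50401645137327)) (np.float64(167.29962415144516), np.float64(234.22858059535733))
```

View pics/p3.png

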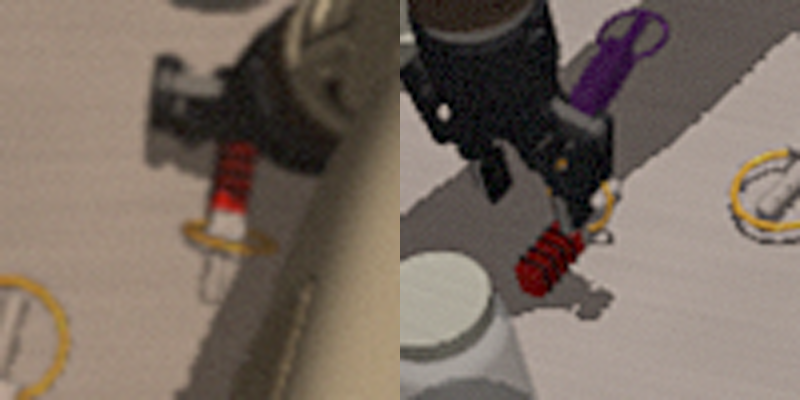

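Fingers straddle the red grip: the grip is at (235,180) in the left crop, and the jaws sit behind the ring. I'll descend and close.

```bash
python3 -c "
from h import *
st();to([.6005,-.2675,.029],1.36)"; python3 -m pendant '[0,0,0.03,0,0,0,0.6,0,0,0.06,0,0,0,0.6,0,0,0.09,0,0,0,0.6,0,0,0.11,0,0,0,0.6,0,0,0.12,0,0,0,0.6,0,0,0.122,0,0,0,0.6,0,0,0.122,0,0,0,0.45,0,0,0.122,0,0,0,0.4,0,0,0.122,0,0,0,0.4,0,0,0.122,0,0,0,0.4]' | head -1; python3 -c "
from h import *
st();to([.6005,-.2675,.028],1.36)"
```

```text
t 20.25 p [ 0.6018 -0.2607  0.092 ] rack-rel mouth [ 0.0445 -0.2646  0.092 ] yang 1.369 F rack [0.4 0.2 0.3] w 0.0512 gf 0.0 q6 -0.21
shift [ 0.0004 -0.0137  0.126 ] turn [-0.0002  0.0012  0.0029]
clock: 21.08
t 21.08 p [ 0.6013 -0.2608  0.0299] rack-rel mouth [ 0.044  -0.2647  0.0299] yang 1.369 F rack [ 0.5 -0.7 -0.2] w 0.0341 gf 0.3 q6 -0.21
shift [-0.0012 -0.0135  0.0037] turn [-0.0002  0.0006  0.0029]
```

```bash
python3 -m pendant '[0,-0.006,0,0,0,0,0.4,0,-0.012,0.002,0,0,0.003,0.4,0,-0.0135,0.003,0,0,0.003,0.3,0,-0.0135,0.003,0,0,0.003,0.2,0,-0.0135,0.003,0,0,0.003,0.1,0,-0.0135,0.003,0,0,0.003,0,0,-0.0135,0.003,0,0,0.003,0,0,-0.0135,0.003,0,0,0.003,0,0,-0.0135,0.003,0,0,0.003,0,0,-0.0135,0.003,0,0,0.003,0]' | head -1; python3 -c "
from h import *
st()"
```

```text
clock: 21.92
t 21.92 p [ 0.5992 -0.267   0.0274] rack-rel mouth [ 0.0428 -0.2712  0.0274] yang 1.36 F rack [-0.4 -1.8  1.8] w 0.0168 gf 58.9 q6 -0.21
```

```bash
python3 -m pendant '[0,0,-0.06,0,0,0,0,0,0,-0.12,0,0,0,0,0,0,-0.18,0,0,0.03,0,0,0,-0.22,0,0,0.07,0,0,0,-0.22,0,0,0.11,0,0,0,-0.22,0,0,0.15,0,0,0,-0.22,0,0,0.19,0,0,0,-0.22,0,0,0.23,0,0,0,-0.22,0,0,0.27,0,0,0,-0.22,0,0,0.27,0]' | head -1; python3 -c "
from h import *
st();to(MOUTH+.00085*RX-.09*RY+np.array([0,0,.075]),-.139)"
```

```text
clock: 22.75
t 22.75 p [ 0.5989 -0.2662  0.1365] rack-rel mouth [ 0.0424 -0.2704  0.1365] yang 0.51 F rack [-0.1 -0.2 -1.7] w 0.0171 gf 58.6 q6 0.64
shift [0.3378 0.1518 0.0036] turn [-0.0003 -0.0005  0.2065]
```

```bash
python3 -m pendant '[0.06,0.03,0,0,0,0.03,0,0.12,0.055,0,0,0,0.07,0,0.18,0.085,0,0,0,0.11,0,0.24,0.11,0,0,0,0.15,0,0.3,0.135,0,0,0,0.19,0,0.338,0.152,0,0,0,0.2065,0,0.338,0.152,0,0,0,0.2065,0,0.338,0.152,0,0,0,0.2065,0,0.338,0.152,0,0,0,0.2065,0,0.338,0.152,0,0,0,0.2065,0]' | head -1
python3 - <<'E'
from h import *
from workcell import bot
a=bot.camera('top');b=bot.camera('scene')
st();to(MOUTH+.00085*RX-.09*RY+np.array([0,0,.0109]),-.139)
np.savez("t4.npz",**a);np.savez("s4.npz",**b)
cv2.imwrite('pics/p4.png',np.hstack([cv2.resize(a['pixels'][130:210,260:340,::-1],(400,400),interpolation=2),cv2.resize(b['pixels'][180:270,200:290,::-1],(400,400),interpolation=2)]))
E
```

```text
clock: 23.58
t 23.68 p [ 0.5828 -0.0835  0.1372] rack-rel mouth [ 0.0012 -0.0917  0.1372] yang -0.138 F rack [-0.   0.1 -1.3] w 0.017 gf 58.6 q6 1.57
shift [ 0.0035 -0.0006  0.1325] turn [-0.      0.      0.0003]
```

View pics/p4.png

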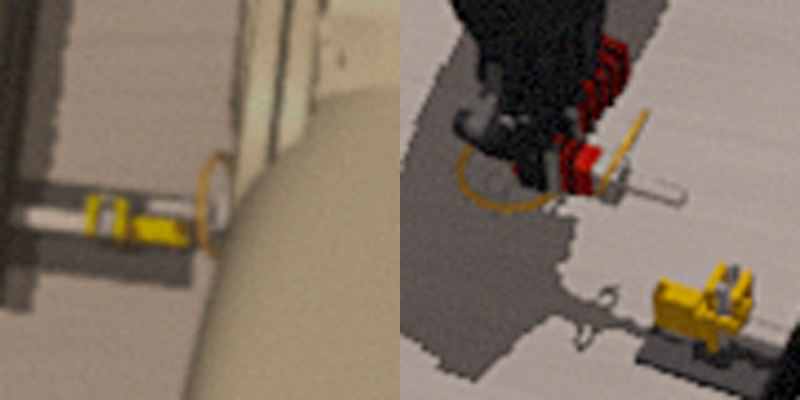

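```bash
python3 - <<'E'
from h import *
S=load("s4");T=load("t4")
for c,p in((S,(263.5,223.2)),(T,(260+118/5,130+212/5))):
    q=plane(c[1],c[2],*p,.1218); d=q-MOUTH; print(q,d@RX,d@RY)
E
python3 -m pendant '[0.002,-0.001,0.05,0,0,0,0,0.002,-0.001,0.1,0,0,0,0,0.002,-0.001,0.12,0,0,0,0,0.002,-0.001,0.126,0,0,0,0,0.002,-0.001,0.13,0,0,0,0,0.002,-0.001,0.1325,0,0,0,0,0.002,-0.001,0.1325,0,0,0,0,0.002,-0.001,0.1325,0,0,0,0,0.002,-0.001,0.1325,0,0,0,0,0.002,-0.001,0.1325,0,0,0,0]' | head -1; python3 -c "
from h import *
st()"
```

```text
[ 0.59104504 -0.00620288  0.1218    ] -0.0014240260670351315 -0.014035553068162883
[0.58883295 0.00874672 0.1218    ] -0.005686088299636874 0.00046336475976194386
clock: 24.52
t 24.52 p [ 0.5829 -0.0813  0.0719] rack-rel mouth [ 0.001  -0.0895  0.0719] yang -0.137 F rack [-0.5 -0.1 -2. ] w 0.0165 gf 58.6 q6 1.57
```

```bash
python3 -m pendant '[0,0,0.002,0,0,0,0,0.006,0,0.002,0,0,0,0,0.012,0,0.002,0,0,0,0,0.016,0,0.002,0,0,0,0,0.02,0,0.002,0,0,0,0,0.024,0,0.002,0,0,0,0,0.026,0,0.002,0,0,0,0,0.028,0,0.002,0,0,0,0,0.03,0,0.002,0,0,0,0,0.03,0,0.002,0,0,0,0]' | head -1; python3 -c "
from h import *
st()"
```

```text
clock: 25.35
t 25.35 p [ 0.5846 -0.0662  0.0701] rack-rel mouth [ 0.0005 -0.0744  0.0701] yang -0.137 F rack [ 0.4  0.9 -1.4] w 0.0167 gf 58.6 q6 1.6
```

```bash
python3 -m pendant '[0.002,0,-0.001,0,0,0,0,0.004,0,-0.001,0,0,0,0,0.006,0,-0.001,0,0,0,0,0.008,0,-0.001,0,0,0,0,0.01,0,-0.001,0,0,0,0,0.012,0,-0.001,0,0,0,0,0.014,0,-0.001,0,0,0,0,0.016,0,-0.001,0,0,0,0,0.016,0,-0.001,0,0,0,0,0.016,0,-0.001,0,0,0,0]' | head -1; python3 -c "
from h import *
st()"
```

```text
clock: 26.18
t 26.18 p [ 0.5856 -0.0583  0.0705] rack-rel mouth [ 0.0004 -0.0664  0.0705] yang -0.137 F rack [-0.  -0.3 -2. ] w 0.0166 gf 58.6 q6 1.61
```

```bash
python3 -m pendant '[0.003,0,0,0,0,0,0,0.006,0,0,0,0,0,0,0.009,0,0,0,0,0,0,0.012,0,0,0,0,0,0,0.015,0,0,0,0,0,0,0.018,0,0,0,0,0,0,0.021,0,0,0,0,0,0,0.024,0,0,0,0,0,0,0.026,0,0,0,0,0,0,0.026,0,0,0,0,0,0]' | head -1; python3 -c "
from h import *
st()"
```

```text
clock: 27.02
t 27.02 p [ 0.5875 -0.0453  0.0706] rack-rel mouth [ 0.0005 -0.0533  0.0706] yang -0.137 F rack [ 1.3  0.3 -1.2] w 0.0165 gf 58.6 q6 1.63
```

```bash
python3 -m pendant '[0.002,0,0,0,0,0,0,0.004,0,0,0,0,0,0,0.006,0,0,0,0,0,0,0.008,0,0,0,0,0,0,0.01,0,0,0,0,0,0,0.012,0,0,0,0,0,0,0.012,0,0,0,0,0,0,0.012,0,0,0,0,0,0,0.012,0,0,0,0,0,0,0.012,0,0,0,0,0,0]' | head -1; python3 -c "
from h import *
st()"
for k in 1 2; do python3 -m pendant '[0.001,0,0,0,0,0,0,0.002,0,0,0,0,0,0,0.003,0,0,0,0,0,0,0.003,0,0,0,0,0,0,0.003,0,0,0,0,0,0,0.003,0,0,0,0,0,0,0.003,0,0,0,0,0,0,0.003,0,0,0,0,0,0,0.003,0,0,0,0,0,0,0.003,0,0,0,0,0,0]' | head -1; python3 -c "
from h import *
st()"; done
```

```text
clock: 27.85
t 27.85 p [ 0.5882 -0.0395  0.0706] rack-rel mouth [ 0.0004 -0.0474  0.0706] yang -0.137 F rack [ 1.3  0.9 -1.7] w 0.0165 gf 58.6 q6 1.64
clock: 28.68
t 28.68 p [ 0.5884 -0.0382  0.0706] rack-rel mouth [ 0.0004 -0.0461  0.0706] yang -0.137 F rack [ 0.8 -0.5 -1.8] w 0.0168 gf 58.6 q6 1.64
clock: 29.52
t 29.52 p [ 0.5886 -0.0366  0.0705] rack-rel mouth [ 0.0003 -0.0445  0.0705] yang -0.137 F rack [ 0.4 -0.2 -1.4] w 0.0167 gf 58.6 q6 1.65
```

```bash
for k in 1 2 3; do python3 -m pendant '[0.001,0,0,0,0,0,0,0.002,0,0,0,0,0,0,0.003,0,0,0,0,0,0,0.003,0,0,0,0,0,0,0.003,0,0,0,0,0,0,0.003,0,0,0,0,0,0,0.003,0,0,0,0,0,0,0.003,0,0,0,0,0,0,0.003,0,0,0,0,0,0,0.003,0,0,0,0,0,0]' | head -1; python3 -c "
from h import *
st()"; done
```

```text
clock: 30.35
t 30.35 p [ 0.5886 -0.0362  0.0706] rack-rel mouth [ 0.0003 -0.0441  0.0706] yang -0.138 F rack [ 0.6 -4.7 -1.1] w 0.0165 gf 58.7 q6 1.65
clock: 31.18
t 31.18 p [ 0.5886 -0.0361  0.0707] rack-rel mouth [ 0.0003 -0.044   0.0707] yang -0.139 F rack [ 0.6 -8.8  0.2] w 0.0168 gf 58.8 q6 1.65
clock: 32.02
t 32.02 p [ 0.5885 -0.036   0.0707] rack-rel mouth [ 0.0002 -0.0439  0.0707] yang -0.14 F rack [ -0.9 -13.1   0.5] w 0.0168 gf 58.9 q6 1.65
```

```bash
python3 -m pendant '[-0.003,0,0.001,0,0,0,0,-0.006,0,0.001,0,0,0,0,-0.006,0,0.001,0,0,0,0,-0.006,0,0.001,0,0,0,0,-0.006,0,0.001,0,0,0,0,-0.006,0,0.001,0,0,0,0,-0.006,0,0.001,0,0,0,0,-0.006,0,0.001,0,0,0,0,-0.006,0,0.001,0,0,0,0,-0.006,0,0.001,0,0,0,0]' | head -1
python3 - <<'E'
from h import *
from workcell import bot
a=bot.camera('top');b=bot.camera('scene')
st()
cv2.imwrite('pics/p5.png',np.hstack([cv2.resize(a['pixels'][135:205,255:325,::-1],(400,400),interpolation=2),cv2.resize(b['pixels'][195:265,230:300,::-1],(400,400),interpolation=2)]))
E
```

```text
clock: 32.85
t 32.95 p [ 0.5886 -0.0362  0.0703] rack-rel mouth [ 0.0004 -0.0441  0.0703] yang -0.138 F rack [-0.1 -6.6  1.3] w 0.0168 gf 58.9 q6 1.65
```

View pics/p5.png

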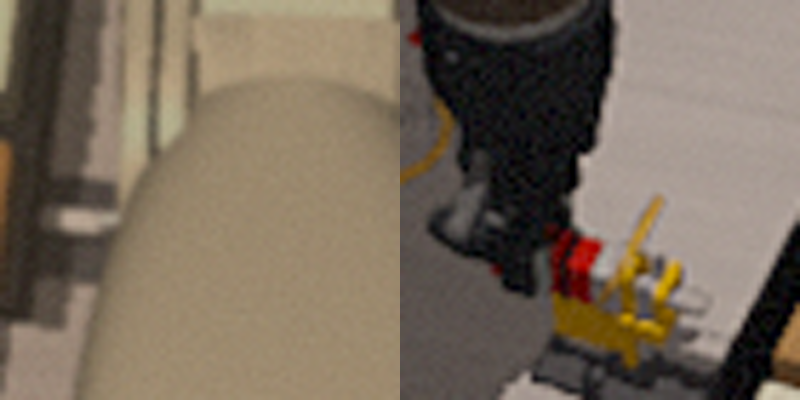

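The pin is through both ears at (650,285) in the crop, with its shoulder on the bracket, its tip out at (700,300) and the ring open at (640,235). I'll release and lift.

```bash
python3 -m pendant '[0,0,0,0,0,0,0.2,0,0,0,0,0,0,0.4,0,0,0,0,0,0,0.5,0,0,0,0,0,0,0.5,0,0,0,0,0,0,0.5,0,0,-0.02,0,0,0,0.5,0,0,-0.06,0,0,0,0.5,0,0,-0.11,0,0,0,0.5,0,0,-0.16,0,0,0,0.3,0,0,-0.18,0,0,0,0]' | head -1; python3 -c "
from h import *
st()"
python3 -m pendant '[0,0,0,0,0,0,0,0,0,0,0,0,0,0,0,0,0,0,0,0,0,0,0,0,0,0,0,0,0,0,0,0,0,0,0,0,0,0,0,0,0,0,0,0,0,0,0,0,0,0,0,0,0,0,0,0,0,0,0,0,0,0,0,0,0,0,0,0,0,0]' | head -1
python3 - <<'E'
from h import *
from workcell import bot
a=bot.camera('top');b=bot.camera('scene')
st(); to(MOUTH+.001*RX-.018*RY+np.array([0,0,.060]),-.139)
cv2.imwrite('pics/p6.png',np.hstack([cv2.resize(a['pixels'][135:205,255:325,::-1],(400,400),interpolation=2),cv2.resize(b['pixels'][195:265,230:300,::-1],(400,400),interpolation=2)]))
E
```

```text
clock: 33.78
t 33.78 p [ 0.5908 -0.035   0.1646] rack-rel mouth [ 0.0023 -0.0426  0.1646] yang -0.137 F rack [ 1.4 -0.4  0.4] w 0.0193 gf 0.0 q6 1.65
clock: 34.62
t 34.72 p [ 0.5888 -0.0352  0.1601] rack-rel mouth [ 0.0004 -0.0431  0.1601] yang -0.137 F rack [ 0.5  0.6 -1. ] w 0.0 gf 0.0 q6 1.65
shift [0.0502 0.0013 0.0802] turn [ 0.     -0.      0.0005]
```

View pics/p6.png

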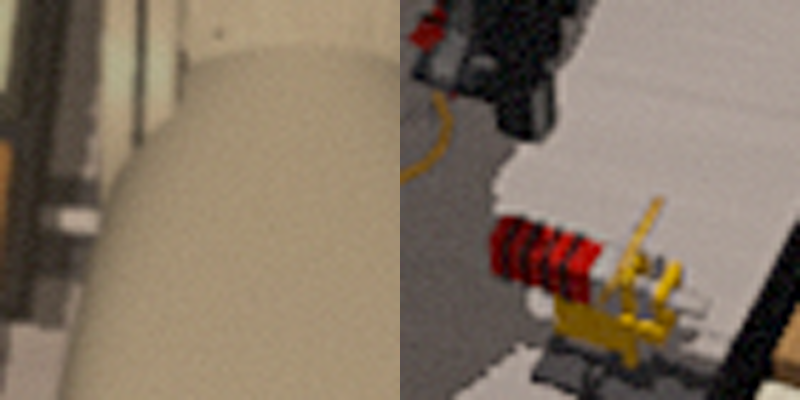

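Pin stays seated: handle on the rest at (545,265), ring open at (645,230). Now I'll swing the ring from behind.

```bash
python3 -m pendant '[0.025,0,0,0,0,0,0,0.05,0.001,0,0,0,0,0,0.05,0.001,0.03,0,0,0,0,0.05,0.001,0.06,0,0,0,0,0.05,0.001,0.08,0,0,0,0,0.05,0.001,0.08,0,0,0,0,0.05,0.001,0.08,0,0,0,0,0.05,0.001,0.08,0,0,0,0,0.05,0.001,0.08,0,0,0,0,0.05,0.001,0.08,0,0,0,0]' | head -1; python3 -c "
from h import *
st()"
python3 -m pendant '[0.012,0,0,0,0,0,0,0.022,0,0,0,0,0,0,0.029,0,0,0,0,0,0,0.034,0,0.003,0,0,0,0,0.038,0,0.006,0,0,0,0,0.042,0,0.009,0,0,0,0,0.046,0,0.011,0,0,0,0,0.05,0,0.014,0,0,0,0,0.054,0,0.017,0,0,0,0,0.054,0,0.017,0,0,0,0]' | head -1; python3 -c "
from h import *
st()"
```

```text
clock: 35.55
t 35.55 p [ 0.5934 -0.0106  0.1211] rack-rel mouth [ 0.0015 -0.018   0.1211] yang -0.138 F rack [-0.1  0.4 -0.2] w -0.0 gf 0.0 q6 1.69
clock: 36.38
t 36.38 p [0.5962 0.0169 0.111 ] rack-rel mouth [0.0005 0.0096 0.111 ] yang -0.137 F rack [ 0.2 -1.1  1.2] w -0.0 gf 0.6 q6 1.74
```

Contact force of about 1 N shows; I'll continue the arc.

```bash
python3 -m pendant '[0.004,0,0.003,0,0,0,0,0.008,0,0.006,0,0,0,0,0.012,0,0.01,0,0,0,0,0.016,0,0.014,0,0,0,0,0.02,0,0.018,0,0,0,0,0.025,0,0.02,0,0,0,0,0.03,0,0.021,0,0,0,0,0.034,0,0.021,0,0,0,0,0.034,0,0.021,0,0,0,0,0.034,0,0.021,0,0,0,0]' | head -1
python3 - <<'E'
from h import *
from workcell import bot
st()
b=bot.camera('scene')
cv2.imwrite('pics/p7.png',cv2.resize(b['pixels'][195:265,230:300,::-1],(500,500),interpolation=2))
E
```

```text
clock: 37.22
t 37.22 p [0.5988 0.0337 0.1011] rack-rel mouth [0.0008 0.0265 0.1011] yang -0.137 F rack [ 0.9 -0.  -0.5] w -0.0 gf 0.0 q6 1.76
```

View pics/p7.png

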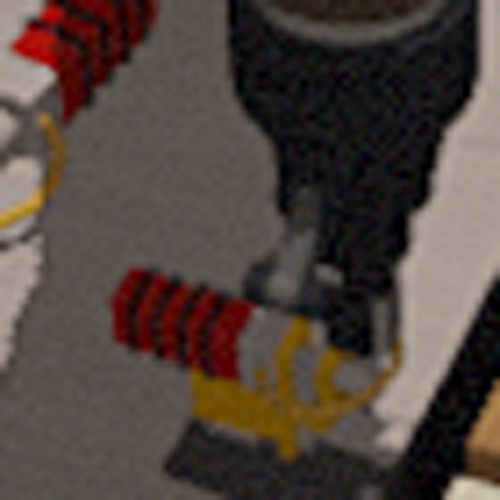

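The ring appears to have snapped flat around the ears, with its far side at (395,355). I'll lift straight up, clear away and check.

```bash
python3 -m pendant '[0,0,-0.03,0,0,0,0,0,0,-0.09,0,0,0,0,0,0,-0.15,0,0,0,0,-0.06,0,-0.22,0,0,0,0,-0.12,0,-0.26,0,0,0,0,-0.18,-0.06,-0.26,0,0,0,0,-0.24,-0.12,-0.26,0,0,0,0,-0.3,-0.18,-0.26,0,0,0,0,-0.3,-0.2,-0.26,0,0,0,0,-0.3,-0.2,-0.26,0,0,0,0]' | head -1
python3 - <<'E'
from h import *
from workcell import bot
st()
a=bot.camera('top');b=bot.camera('scene')
cv2.imwrite('pics/p8.png',np.hstack([cv2.resize(a['pixels'][135:205,255:325,::-1],(400,400),interpolation=2),cv2.resize(b['pixels'][195:265,230:300,::-1],(400,400),interpolation=2)]))
E
```

```text
clock: 38.1
t 38.1 p [ 0.4761 -0.103   0.2317] rack-rel mouth [-0.1018 -0.1259  0.2317] yang -0.141 F rack [-0.1 -0.1  0.1] w 0.0004 gf 0.0 q6 1.5
```

View pics/p8.png

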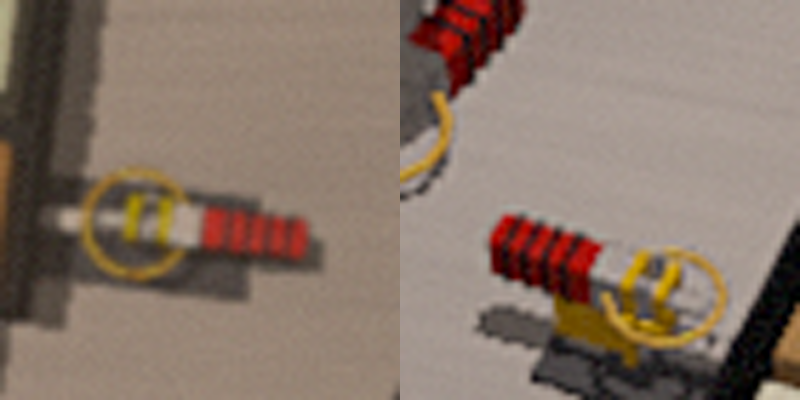

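The ring lies flat round the ears: circle centred at (138,225) in the top crop. The pin is seated and the robot is clear, so I'll hand in.

```bash
python3 -c "
from workcell import bot
print(bot.job_done())"
```

```text
the job is handed in; nothing more can be done
None
```

The job is handed in at about 38 s: the last pictures show the bin fully back, the linchpin through ears and lug with its shoulder on the bracket, the ring shut and the arm clear; the hand-in returned no verdict.

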